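Tighten the ratchet clamp of a filter holder

TASK

Close the filter holder: flip the small orange direction lever on its ratchet handle all the way over to the tightening (green dot) side, then work the handle to and fro so that the clamp nut is tightened clockwise until it stiffens up firmly against the seal. Stop there without forcing it and let go; do not jam the little lever, never turn the nut loose, and leave the other things on the bench where they are.

Things in the scene. Friction and masses are not known exactly. Their poses are not given: they have to be found in the camera images.
- vessel: The steel filter holder, a round pressure vessel 132 mm across, 85 mm high, fixed on the bench. Origin: centre of its underside; z up. Its lid carries the ratchet clamp on the same vertical axis. A pipe stub points along its -x, to 88 mm from the axis. In the lid lies a springy seal, met by the clamp nut after 0.9 to 2 rad of tightening (differs each time, cannot be seen)
- clamp_axis (a point): Point on the vertical turning axis of nut and handle, level with the handle's top face, 122 mm over the bench. Its x axis is the direction in which the handle points when joint handle reads 0; z up
- handle (a joint): Angle of the ratchet handle about the vertical axis, grows clockwise seen from above (tightening stroke); it swings between stops at -0.65 and +0.65 rad and stays where it is left (about 1 N at the knob to move when not driving the nut)
- knob (a point): Centre of the handle's upright blue knob: round, 24 mm across, 48 mm high (122 to 170 mm over the bench), 140 mm from the turning axis, on a flat steel bar 20 mm wide. x points outwards along the handle. Force sideways at the knob: 3 to 4 N turns the nut freely (brief jerks to 6 N); on the seal it climbs 0.25 N per mm: firm from 6.5 N, best 8 to 11 N, seal crushed at 14.5 N
- lever (a joint): Direction lever of the ratchet pawl, -0.3 to 0.3 rad: -0.3 loosening (nut driven anticlockwise), 0 neutral, +0.3 tightening (nut driven clockwise; the handle clicks back freely anticlockwise). It stays where it is left; pushing it over takes 2 to 4 N at the nib; cushioned stops
- lever_nib (a point): Middle of the lever's upright orange nib: round, 10 mm across, 123 to 151 mm over the bench. The lever pivots on the handle 72 mm out from the turning axis; the nib is 69 mm inward of the pivot, so near the turning axis, and swings 20 mm either side of the handle's centre line. Tightening: towards +y of knob (green dot; left, looking from the axis to the knob); red dot: loosening
- nut (a joint): Angle of the clamp nut, a brass ratchet wheel of 20 teeth under the handle's head with a brass flange 98 mm across bearing a white mark; grows clockwise seen from above (tightening), starts at 0. It stays where it is left
- screw: The clamp screw that turns with the nut, hidden in the lid, and bears on the seal; origin on the turning axis at the top of the lid, 85 mm over the bench; its x axis points to the nut's white mark
- tube_rack_mid (a point): Bystander: white test tube rack 90 x 210 x 112 mm with capped tubes; its middle
- wash_bottle_mid (a point): Bystander: white bottle, 70 mm across, 170 mm high; its middle
- beaker_mid (a point): Bystander: glass beaker, 76 mm across, 95 mm high; its middle
- dishes_mid (a point): Bystander: stack of clear round dishes, 90 mm across, 45 mm high; its middle
- gasket_mid (a point): Bystander: spare black rubber ring, 68 mm across, 6 mm high, lying on the bench near the vessel; its middle
- spatula_mid (a point): Bystander: spatula lying on the bench; its middle
- tip_box_mid (a point): Bystander: green box 85 x 120 x 55 mm; its middle
Not all that is in view belongs to the job. What is shaped like the vessel but brown is not meant.

How it is judged:
On the way, in this order (a step that is already met when the one before it is completed fails the run):
1. the direction lever is over on the tightening side (value of joint lever above 0.22 rad), for 0.2 s.
2. the nut is drawn firmly onto the seal (about 6.5 N sideways at the knob) (contact force between screw and vessel above 10 N), for 0.2 s.
At the end, for the whole second after the job is handed in: The nut has been drawn firmly onto the seal and stays tight (still presses on it with more than 4 N), the direction lever is on the tightening side (above 0.2 rad), nut and handle are at rest, and the robot has let go (contact force between screw and vessel above 4 N and value of joint lever above 0.2 rad and velocity of joint nut between -0.05 and 0.05 rad/s and velocity of joint handle between -0.1 and 0.1 rad/s); the robot touches nothing.
It fails at once if the nut is overtightened: it presses on the seal with more than 45 N (about 14.5 N sideways at the knob) (contact force between screw and vessel above 45 N).
It fails at once if the nut is turned loose, anticlockwise, by more than 0.2 rad from where it started (value of joint nut below -0.2 rad).
It fails at once if the little lever is jammed: pushed with more than 20 N (contact force between any of the fingers, the arm and lever above 20 N).
It fails at once if a bystander is moved more than 30 mm (distance of any of tube_rack_mid, wash_bottle_mid, beaker_mid, dishes_mid, gasket_mid, spatula_mid, tip_box_mid from where it was at the start of the episode above 0.03 m).
It also fails if it takes over 72 s, if anything falls off the work surface, if the arm or the gripper's body presses on something with over 40 N, if the wrist force passes 120 N, or if a joint passes its speed limit or range.

ROBOT

A 6-joint arm with a two-finger parallel gripper is mounted at the origin on the work surface. World frame = base frame: x ahead of the robot, y to its left, z up, the work surface at z = 0. Lengths are in m, angles in rad, forces in N, time in s.
With the tool pointing down it reaches from about 0.35 to 0.775 m from the base axis. Payload 5.5 kg.
Tool frame: the origin (TCP) lies at the very end of the fingers, on their centre line; the grasp point (between the pads) lies 19 mm behind it; x points along the fingers, y is the direction in which the jaws open and shut, and the axes are right-handed (so a half turn about x gives the same grasp; the last joint's range is limited). The gripper opens to 85 mm and grips with 20 to 120 N. Pads are 22 mm wide; open, the fingers measure 114 mm over their backs; the gripper's body (76 mm by 85 mm) begins 54 mm behind the grasp point. The pads swing forward as they close: fully open they stand 13 mm farther back than shut.
Start: joints at [1.093, 0.313, 0.046, 1.304, 0, 1.431], TCP at [0.191, 0.543, 0.231] pointing down, gripper open.
Joint ranges: [-2.76, 2.76], [-0.86, 1.69], [-1.03, 1.26], [-2.2, 2.34], [-1.47, 1.5], [-3.14, 3.14]. Speed limits (rad/s): [2.57, 2.57, 3.14, 3.14, 3.14, 3.14].

INTERFACE

Orientations are given as a unit quaternion [w, x, y, z].
In Python, from workcell import env gives the robot as it stands.
- The arm moves only by the tool servo_tool, never from a script. Its argument "increments" is a list of rows, each an object with "offset": the shift along the tool's x, y, z in cm, a list of three; "yaw": the turn about the tool's x in degrees. In form: [{"offset": [x, y, z], "yaw": yaw}, ...]. A call has exactly 8 rows; each row is the pose to reach, as a shift and turn from the pose commanded when the call began, along the tool's axes at that moment; what a row does not reach only later rows make up. A row lasts 1/10 s, in which the tool goes at most 50 mm and 8.59 degrees, less where a joint would pass 70% of its speed; a pose out of reach is approached as far as the arm can. A call with a gripper value outside its range is refused whole. "claw" is the opening, from 0 (shut) to 1 (fully open), set as the call begins (left out, the last holds). The fingers move at their own pace and stop on an object; "force" is the grip in N (left out, the last holds). Time passes only in rows, so rows that repeat a pose let the fingers close, or fill a call up. It gives the time, the measured TCP pose, the force and the opening at its end, in the units of the state.
- env.get_state(): the state, without advancing time (a new reading comes with each control period).
- env.read_camera(name): name is "scene" or "side" or "wrist"; returns (picture, depth): 420x560x3 uint8, red, green, blue; 420x560 float32, m along the optical axis (not along the pixel's ray), 0 where there is no reading.
- env.camera_model(name): a dict with "vertical_fov" (degrees; the focal length in pixels is half the picture's height over the tangent of half this angle, whatever the lens; pixels are square), "cx", "cy" (the principal point, pixels), "world_from_camera" (4x4, takes a point from camera to world coordinates). Camera axes: x right, y up, looking along -z (the intrinsics and any distortion apply to the point x, -y, -z); pixel columns grow to the right and rows downward; lengths in m; the calibration is good to about 2 mm. The wrist camera is an equidistant fisheye: a pixel r from the principal point sees the ray r / f radians off the axis. A picture is of the moment at which its call begins: read the wrist's pose just before it. camera_model takes no time and is no camera call; for the wrist camera it gives the pose at the moment of the call.
- env.hand_in(): hands the job in, once; it reports no verdict.
The state is a dict: "clock": time; "joint_pos": joint angles; "qvel": joint speeds; "tau": joint torques, N m; "tcp_pos": TCP position; "orientation": TCP orientation; "wrist_force": force on the tool from outside, world axes, zero at the start; "ft_torque": the same for the moment, N m; "finger_gap": finger opening in m.
Only numpy, scipy, OpenCV 4.12 (cv2) and the standard library are available. Lean on these libraries where they do the work, as an engineer would, in place of code of your own. Each camera call takes 0.05 s, during which the arm holds its last target.

## Working session

There is one attempt and no reset: what is moved stays moved. The work goes in short steps, Python scripts to look and compute and a tool call to move; the robot and the scene stay as the last step left them, time stands still between calls to the robot, and variables do not carry over. Pictures are saved under pics/ and viewed, and the job is handed in when it is done.

Besides the shell and the picture viewer there is one more tool, called as name(argument=value, ...) on one line, values as JSON. servo_tool: Moves the arm, as the interface text tells. Its arguments: {"type":"object","properties":{"increments":{"type":"array","items":{"type":"object","properties":{"offset":{"type":"array","items":{"type":"number"}},"yaw":{"type":"number"}}}},"claw":{"type":"number"},"force":{"type":"number"}},"required":["increments"]}

```bash
mkdir -p pics; ls
cat > h.py <<'E'
import numpy as np, cv2
from workcell import env
def grab(n,tag):
    M=env.camera_model(n); im,d=env.read_camera(n)
    np.savez(f'{tag}.npz',im=im,d=d,M=np.array(M['world_from_camera']),f=210/np.tan(np.radians(M['vertical_fov'])/2),c=[M['cx'],M['cy']])
    cv2.imwrite(f'pics/{tag}.png',im[:,:,::-1]); return im,d,M
def load(tag):
    return np.load(f'{tag}.npz')
def ray(z,u,v,fish=False):
    x=(u-z['c'][0])/z['f'];y=(v-z['c'][1])/z['f']
    if fish:
        r=np.hypot(x,y); s=np.sin(r)/max(r,1e-9); d=np.array([x*s,-y*s,-np.cos(r)])
    else: d=np.array([x,-y,-1.])
    return z['M'][:3,3], z['M'][:3,:3]@d
def onz(z,u,v,h,fish=False):
    o,d=ray(z,u,v,fish); return o+d*(h-o[2])/d[2]
E
python3 - <<'E'
from h import *
for n in ['scene','side','wrist']:
    im,d,M=grab(n,n+'0'); print(n,{k:M[k] for k in M})
s=env.get_state();print(s)
E
```

```text
pics
scene {'vertical_fov': 50.60594165798996, 'cx': 279.08528181888346, 'cy': 212.65950607451558, 'world_from_camera': array([[ 0.5813926 , -0.59733689,  0.5524231 ,  1.21917781],
       [ 0.81348062,  0.41405675, -0.40841926, -0.47250855],
       [ 0.01522938,  0.68683742,  0.72665152,  0.956137  ],
       [ 0.        ,  0.        ,  0.        ,  1.        ]])}
side {'vertical_fov': 57.32887149748907, 'cx': 274.5439406894728, 'cy': 210.47476098111787, 'world_from_camera': array([[-0.99689948,  0.04973861, -0.06097126,  0.53420892],
       [-0.07834684, -0.69927019,  0.71055118,  0.69406685],
       [-0.00729355,  0.71312501,  0.70099895,  0.79202993],
       [ 0.        ,  0.        ,  0.        ,  1.        ]])}
wrist {'vertical_fov': 65.70646984690485, 'cx': 283.43963707707707, 'cy': 206.93242167766994, 'world_from_camera': array([[ 0.33098305, -0.90413243, -0.27017545,  0.12065599],
       [ 0.94363387,  0.31642538,  0.09710865,  0.567504  ],
       [-0.00230871, -0.28708803,  0.95790142,  0.37242155],
       [ 0.        ,  0.        ,  0.        ,  1.        ]])}
{'clock': 0.15, 'joint_pos': array([1.09344090e+00, 3.13839201e-01, 4.52651058e-02, 1.30362120e+00,
       2.04337889e-05, 1.43122505e+00]), 'qvel': array([ 0.0004409 , -0.0034189 ,  0.00300057,  0.00013111,  0.00022047,
       -0.00111861]), 'tau': array([ 1.27999880e-03, -4.81063199e+01,  2.98815912e+01,  1.39397537e-02,
       -2.00615532e-04, -3.40983007e-06]), 'tcp_pos': array([0.19036546, 0.5421723 , 0.23061759]), 'orientation': array([ 0.69688857,  0.11838869,  0.69720266, -0.11932683]), 'wrist_force': array([ 0.67048998,  0.49557303, -0.36003557]), 'ft_torque': array([ 0.01159102,  0.03461833, -0.00160454]), 'finger_gap': 0.08539519056981351}
```

View pics/scene0.png

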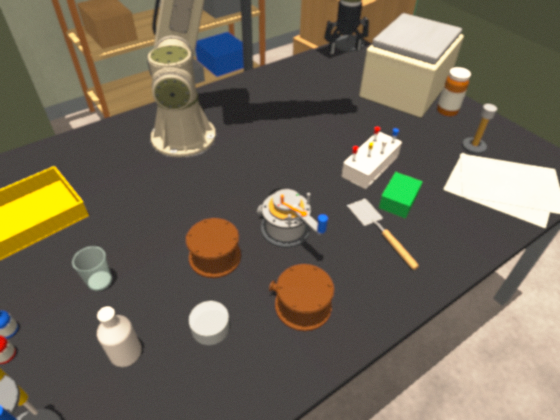

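View pics/side0.png

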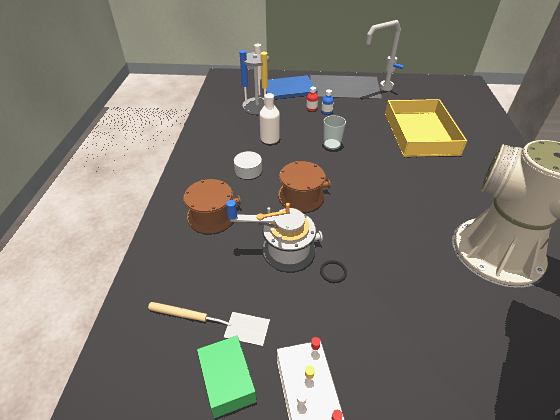

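The steel vessel with a blue knob is at scene (288,213) and side (290,240). The two brown lookalikes, at scene (213,246) and (304,296), are not meant. I'll confirm this with an enlarged crop and measure.

Run:
```python
from h import *
a=load('scene0');b=load('side0')
A=cv2.resize(a['im'][170:265,235:350],None,fx=4,fy=4,interpolation=cv2.INTER_CUBIC)
B=cv2.resize(b['im'][190:280,220:330],None,fx=3,fy=4.2,interpolation=cv2.INTER_CUBIC)
B=cv2.resize(b['im'][190:285,220:315],None,fx=4,fy=4,interpolation=cv2.INTER_CUBIC)
o=np.zeros((380,800,3),np.uint8);
A=A[:, :420];o[:,:420]=A;o[:,420:]=B
cv2.imwrite('pics/crop0.png',o[:,:,::-1])
for n,z,box in(('scene',a,(170,265,235,350)),('side',b,(190,285,220,335))):
    hsv=cv2.cvtColor(z['im'],cv2.COLOR_RGB2HSV)
    m=cv2.inRange(hsv,(105,150,60),(125,255,255)); k=np.zeros_like(m);k[box[0]:box[1],box[2]:box[3]]=m[box[0]:box[1],box[2]:box[3]]
    v,u=np.nonzero(k);print(n,'blue',u.mean(),v.mean(),u.min(),u.max(),v.min(),v.max(),onz(z,u.mean(),v.mean(),.146))
    m=cv2.inRange(hsv,(8,200,150),(17,255,255));k=np.zeros_like(m);k[box[0]:box[1],box[2]:box[3]]=m[box[0]:box[1],box[2]:box[3]]
    n_,l,st,ce=cv2.connectedComponentsWithStats(k);print(st,ce)
```

```text
scene blue 322.2364864864865 222.42567567567568 318 327 214 232 [0.69080065 0.05097584 0.146     ]
[[     0      0    560    420 235182]
 [   282    196      1      2      2]
 [   282    202      2      2      2]
 [   290    207      6      4      6]
 [   303    215      2      1      2]
 [   235    232      1      1      1]
 [   235    235      2      2      3]
 [   235    240      1      2      2]] [[279.50054851 209.49945149]
 [282.         196.5       ]
 [282.5        202.5       ]
 [292.5        208.83333333]
 [303.5        215.        ]
 [235.         232.        ]
 [235.33333333 235.33333333]
 [235.         240.5       ]]
side blue 231.20987654320987 209.1604938271605 226 236 200 218 [0.69494416 0.04213982 0.146     ]
[[     0      0    560    420 235200]] [[279.5 209.5]]
```

View pics/crop0.png

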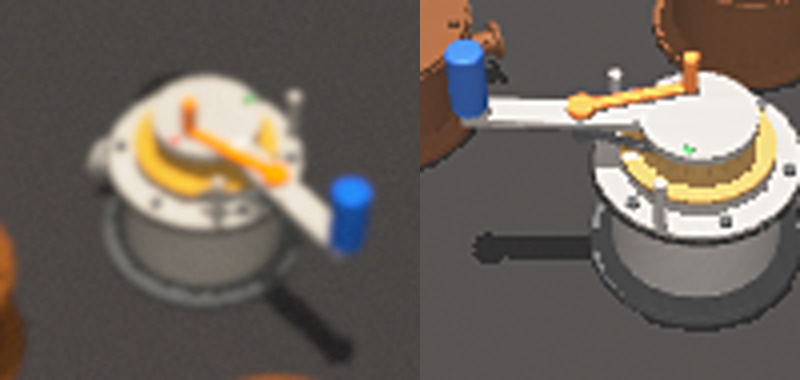

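View pics/wrist0.png

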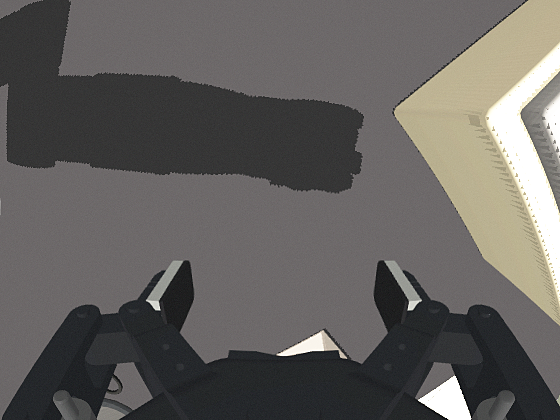

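The crop confirms it. The steel body has a gold flange and a blue knob pointing to world +x. The orange nib, at side crop (690,70), is on the far (-y, red) side, and the green dot at (690,150) is on +y. I'll work out the move that brings the wrist camera above it.

```bash
cat >> h.py <<'E'
from scipy.spatial.transform import Rotation as Ro
def R_tool():
    q=env.get_state()['orientation']; return Ro.from_quat([q[1],q[2],q[3],q[0]]).as_matrix()
def inc(dw):  # world displacement m -> tool cm
    return np.round(R_tool().T@np.array(dw)*100,2)
def tri(rays):
    A=np.zeros((3,3));b=np.zeros(3)
    for o,d in rays:
        d=d/np.linalg.norm(d);P=np.eye(3)-np.outer(d,d);A+=P;b+=P@o
    x=np.linalg.solve(A,b)
    return x,[np.linalg.norm((np.eye(3)-np.outer(d,d)/(d@d))@(x-o)) for o,d in rays]
E
python3 - <<'E'
from h import *
a=load('scene0');b=load('side0')
print(R_tool().round(3))
M=a['M']
print('knob',tri([ray(a,322.3,222.4),ray(b,231.2,209.2)]))
print('knobtop',tri([ray(a,235+352/4,170+187/4),ray(b,220+(464-420)/4,190+50/4)]))
print('nibtop',tri([ray(a,235+188/4,170+103/4),ray(b,220+(691-420)/4,190+57/4)]))
print('pivot',tri([ray(a,235+275/4,170+174/4),ray(b,220+(580-420)/4,190+106/4)]))
print('headc',tri([ray(a,235+208/4,170+115/4),ray(b,220+(700-420)/4,190+115/4)]))
print('green',tri([ray(a,235+251/4,170+100/4),ray(b,220+(690-420)/4,190+150/4)]))
E
```

```text
[[-0.001  0.331  0.943]
 [-0.001  0.943 -0.331]
 [-1.    -0.001 -0.   ]]
knob (array([0.69389513, 0.0477206 , 0.15118014]), [np.float64(0.000302471212452141), np.float64(0.0003024712124520174)])
knobtop (array([0.69339233, 0.04706825, 0.17208115]), [np.float64(0.001127539019805831), np.float64(0.0011275390198060957)])
nibtop (array([0.56073966, 0.02125299, 0.15064479]), [np.float64(0.0011953800937820167), np.float64(0.001195380093781852)])
pivot (array([0.62635485, 0.04375258, 0.12681974]), [np.float64(0.0008014927607392926), np.float64(0.0008014927607391932)])
headc (array([0.55405629, 0.04270103, 0.12248226]), [np.float64(0.0016832744732787448), np.float64(0.0016832744732788415)])
green (array([0.55914053, 0.07390834, 0.12378019]), [np.float64(0.002468508730644937), np.float64(0.0024685087306448622)])
```

The triangulation agrees with the given dimensions: axis about (0.554, 0.043), knob (0.6935, 0.047), nib (0.561, 0.021). I'll move over it at the current height.

servo_tool(increments=[{"offset": [0, -1.5, 2], "yaw": -1}, {"offset": [0, -4, 6], "yaw": -3}, {"offset": [0, -7, 10], "yaw": -6}, {"offset": [0, -9.5, 14], "yaw": -9}, {"offset": [0, -12.5, 18], "yaw": -12}, {"offset": [0, -15, 22], "yaw": -15}, {"offset": [0, -18, 26], "yaw": -18}, {"offset": [0, -20.5, 30], "yaw": -19.3}], claw=0.6, force=20)

```text
clock: 0.95
tcp_pos: [0.4061, 0.2477, 0.2313]
orientation: [0.707, -0.0, 0.707, 0.0]
wrist_force: [0.9, 2.1, 0.8]
finger_gap: 0.051
```

Run:
```python
from h import *
s=env.get_state();print(s['clock'],s['tcp_pos'],s['finger_gap'],s['wrist_force']);print(R_tool().round(3))
print(inc(np.array([.55,.033,.231])-s['tcp_pos']))
```

```text
0.95 [0.40611815 0.24769923 0.23125913] 0.05096077876516663 [0.89403671 2.10804099 0.75689358]
[[-0.    -0.001  1.   ]
 [-0.     1.     0.001]
 [-1.    -0.    -0.   ]]
[ 2.000e-02 -2.148e+01  1.438e+01]
```

servo_tool(increments=[{"offset": [0, -3.5, 2.4], "yaw": 0}, {"offset": [0, -7.2, 4.8], "yaw": 0}, {"offset": [0, -10.8, 7.2], "yaw": 0}, {"offset": [0, -14.4, 9.6], "yaw": 0}, {"offset": [0, -18, 12], "yaw": 0}, {"offset": [0, -20.5, 13.7], "yaw": 0}, {"offset": [0, -21.5, 14.4], "yaw": 0}, {"offset": [0, -21.5, 14.4], "yaw": 0}])

```text
clock: 1.75
tcp_pos: [0.5499, 0.0334, 0.2306]
orientation: [0.707, 0.001, 0.707, -0.001]
wrist_force: [-0.7, -0.0, -0.6]
finger_gap: 0.0511
```

Run:
```python
from h import *
s=env.get_state();print(s['clock'],s['tcp_pos'],s['finger_gap'],s['wrist_force'])
grab('wrist','wrist1')
```

```text
1.75 [0.54987196 0.03344266 0.23064687] 0.05109850339320484 [-0.6646202  -0.01638613 -0.6467472 ]
```

View pics/wrist1.png

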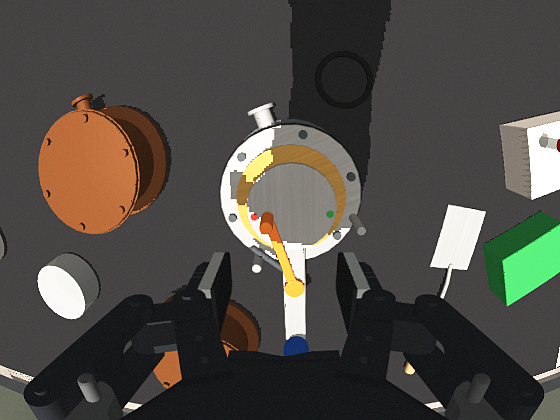

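The wrist view shows the nib at (267,220) next to the red dot (254,216). The green dot is at (330,214), the handle runs down to the knob at (295,345), and the pipe stub is at (262,112). Now I'll measure these.

Run:
```python
from h import *
z=load('wrist1')
im=z['im']; c=im[90:360,190:400]; cv2.imwrite('pics/w1c.png',cv2.resize(c,None,fx=2.2,fy=2.2,interpolation=cv2.INTER_CUBIC)[:,:,::-1])
for n,u,v,h in [('red',254,216.5,.122),('green',330,214,.122),('pivot',294,288,.127),('nibtop',266,217,.151),('stub',262,108,.06),('stub',262,108,.04),('knobtop',295,346,.17)]:
    print(n,onz(z,u,v,h,True).round(4), np.round(z['d'][int(v),int(u)],3))
# depth cloud along optical axis
vv,uu=np.mgrid[0:420,0:560]; 
P=np.full((420,560,3),np.nan)
x=(uu-z['c'][0])/z['f'];y=(vv-z['c'][1])/z['f'];r=np.hypot(x,y)+1e-9;s=np.tan(r)/r
C=np.stack([x*s,-y*s,-np.ones_like(x)],-1)*z['d'][...,None]
W=C@z['M'][:3,:3].T+z['M'][:3,3]
np.save('W1.npy',W)
m=(abs(W[...,2]-.122)<.004)&(z['d']>0)&(np.hypot(W[...,0]-.554,W[...,1]-.043)<.06)
xy=W[m][:,:2].astype(np.float32);
h=xy[xy[:,0]<.57]; print('head',cv2.minEnclosingCircle(h),len(h))
m=(abs(W[...,2]-.085)<.004)&(z['d']>0)&(np.hypot(W[...,0]-.554,W[...,1]-.043)<.09)
print('lid',cv2.minEnclosingCircle(W[m][:,:2].astype(np.float32)))
hs=cv2.cvtColor(im,cv2.COLOR_RGB2HSV); 
o=cv2.inRange(hs,(5,170,100),(22,255,255))>0; o[:, :230]=0;o[:,310:]=0;o[:185]=0;o[300:]=0
o&=(W[...,2]>.14); print('nib upper',W[o].mean(0),o.sum(), W[o].max(0))
```

```text
red [0.559  0.0103 0.122 ] 0.265
green [0.557  0.0722 0.122 ] 0.264
pivot [0.6232 0.0433 0.127 ] 0.277
nibtop [0.5498 0.0218 0.151 ] 0.245
stub [0.4715 0.0142 0.06  ] 0.313
stub [0.4712 0.0129 0.04  ] 0.313
knobtop [0.6531 0.0433 0.17  ] 0.282
head ((0.5543644428253174, 0.05356336012482643), 0.04972279071807861) 4782
lid ((0.5517340302467346, 0.040639813989400864), 0.06700972467660904)
nib upper [0.55580041 0.0216847  0.15204903] 181 [0.5627338  0.03455944 0.37263293]
```

View pics/w1c.png

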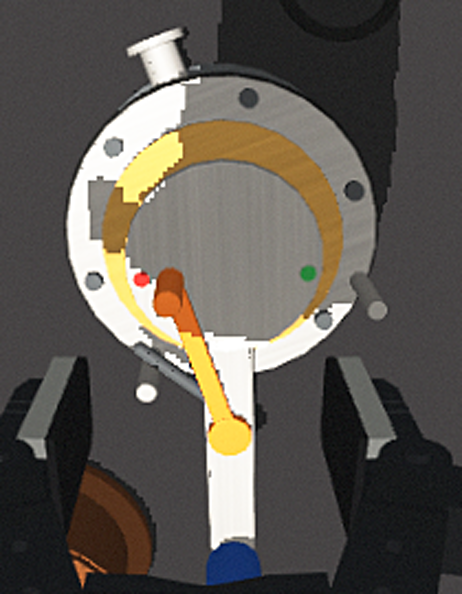

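Run:
```python
from h import *
z=load('wrist1');W=np.load('W1.npy')
ax=np.array([.5535,.042])
for n,u,v,h in [('pin1',256.8,268.6,.115),('pin2',360.5,230,.115),('nibtop',266.4,226.5,.151)]:
    p=onz(z,u,v,h,True); d=p[:2]-ax; print(n,p.round(4),W[int(v),int(u)].round(4),np.degrees(np.arctan2(d[1],d[0])),np.hypot(*d))
s=env.get_state();print(s['tcp_pos'],inc(np.array([.558,.033,.135])-s['tcp_pos']))
```

```text
pin1 [0.6102 0.0104 0.115 ] [0.6061 0.0104 0.1218] -29.114446882350673 0.0649340160876604
pin2 [0.574  0.1007 0.115 ] [0.571  0.0983 0.1228] 70.7712126397509 0.06217060915031107
nibtop [0.5571 0.0219 0.151 ] [0.5568 0.0216 0.1508] -79.96968410325417 0.02040522884961365
[0.54910128 0.03457147 0.23083432] [ 9.58 -0.16  0.9 ]
```

servo_tool(increments=[{"offset": [1.5, 0, 0.3], "yaw": 0}, {"offset": [3.5, 0, 0.6], "yaw": 0}, {"offset": [5.5, 0, 0.9], "yaw": 0}, {"offset": [7, 0, 0.9], "yaw": 0}, {"offset": [8.5, 0, 0.9], "yaw": 0}, {"offset": [9.3, 0, 0.9], "yaw": 0}, {"offset": [9.7, 0, 0.9], "yaw": 0}, {"offset": [9.7, 0, 0.9], "yaw": 0}])

```text
clock: 2.6
tcp_pos: [0.558, 0.0354, 0.1343]
orientation: [0.707, 0.0, 0.707, 0.0]
wrist_force: [0.6, -0.1, -0.6]
finger_gap: 0.0512
```

Run:
```python
from h import *
s=env.get_state();print(s['clock'],s['tcp_pos'],s['finger_gap'],s['wrist_force'])
grab('side','side2');im=grab('wrist','wrist2')[0]
b=load('side2');o=np.zeros((420,800,3),np.uint8)
o[:,:400]=cv2.resize(b['im'][165:270,220:320],None,fx=4,fy=4);o[:,400:]=cv2.resize(im[100:310,190:390],(400,420))
cv2.imwrite('pics/c2.png',o[:,:,::-1])
```

```text
2.6 [0.55798342 0.03539095 0.13430085] 0.05123233797487043 [ 0.61439266 -0.09010565 -0.60102802]
```

View pics/c2.png

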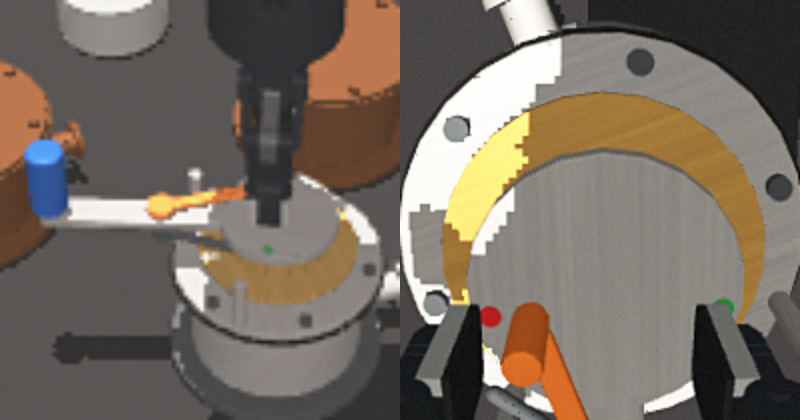

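The nib, at (525,350) in the right crop, sits between the open pads. I'll push it toward +y and watch the force.

servo_tool(increments=[{"offset": [0, 0.3, 0], "yaw": 0}, {"offset": [0, 0.6, 0], "yaw": 0}, {"offset": [0, 0.9, 0], "yaw": 0}, {"offset": [0, 1.2, 0], "yaw": 0}, {"offset": [0, 1.5, 0], "yaw": 0}, {"offset": [0, 1.8, 0], "yaw": 0}, {"offset": [0, 2.1, 0], "yaw": 0}, {"offset": [0, 2.4, 0], "yaw": 0}])

```text
clock: 3.5
tcp_pos: [0.5584, 0.0588, 0.1342]
orientation: [0.707, 0.0, 0.707, -0.0]
wrist_force: [-2.1, -2.0, -0.4]
finger_gap: 0.0514
```

servo_tool(increments=[{"offset": [0, 0.3, 0], "yaw": 0}, {"offset": [0, 0.6, 0], "yaw": 0}, {"offset": [0, 0.9, 0], "yaw": 0}, {"offset": [0, 1.2, 0], "yaw": 0}, {"offset": [0, 1.4, 0], "yaw": 0}, {"offset": [0, 1.6, 0], "yaw": 0}, {"offset": [0, 1.8, 0], "yaw": 0}, {"offset": [0, 1.8, 0], "yaw": 0}])

```text
clock: 4.3
tcp_pos: [0.5589, 0.0769, 0.1344]
orientation: [0.707, 0.0, 0.707, -0.0]
wrist_force: [0.5, -1.2, -1.4]
finger_gap: 0.051
```

Run:
```python
from h import *
s=env.get_state();print(s['clock'],s['tcp_pos'],s['finger_gap'],s['wrist_force'])
im=grab('wrist','wrist3')[0];cv2.imwrite('pics/c3.png',cv2.resize(im[100:310,190:390],(400,420))[:,:,::-1])
```

```text
4.3 [0.55890197 0.07692725 0.13442801] 0.0510494985136105 [ 0.47550829 -1.23819781 -1.36910465]
```

View pics/c3.png

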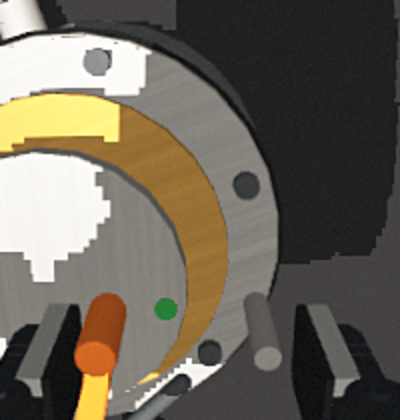

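servo_tool(increments=[{"offset": [0, 0.1, 0], "yaw": 0}, {"offset": [0, 0.2, 0], "yaw": 0}, {"offset": [0, 0.3, 0], "yaw": 0}, {"offset": [0, 0.4, 0], "yaw": 0}, {"offset": [0, 0.5, 0], "yaw": 0}, {"offset": [0, 0.55, 0], "yaw": 0}, {"offset": [0, 0.6, 0], "yaw": 0}, {"offset": [0, 0.6, 0], "yaw": 0}])

```text
clock: 5.15
tcp_pos: [0.5589, 0.0817, 0.1345]
orientation: [0.707, -0.0, 0.707, -0.001]
wrist_force: [1.8, -5.9, -0.7]
finger_gap: 0.0514
```

Run:
```python
from h import *
s=env.get_state();print(s['clock'],s['tcp_pos'],s['finger_gap'],s['wrist_force'])
im=grab('wrist','wrist4')[0];cv2.imwrite('pics/c4.png',cv2.resize(im[100:360,150:390],(480,520))[:,:,::-1])
```

```text
5.15 [0.55890888 0.08167201 0.13447325] 0.05141641563986559 [ 1.83933897 -5.93471875 -0.65571668]
```

View pics/c4.png

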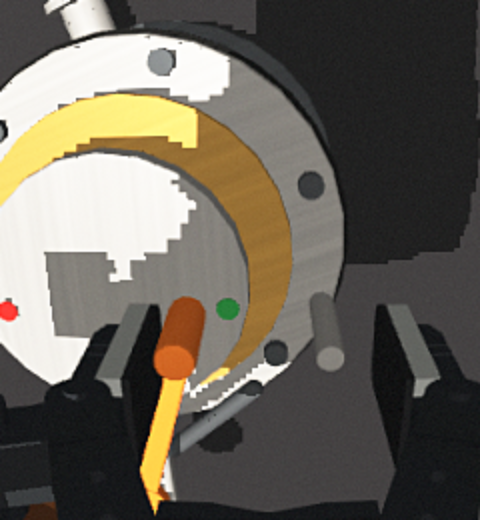

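The force is up to 6 N near the end of travel. I'll add a small extra nudge to seat the lever, then back off.

servo_tool(increments=[{"offset": [0, 0.05, 0], "yaw": 0}, {"offset": [0, 0.1, 0], "yaw": 0}, {"offset": [0, 0.1, 0], "yaw": 0}, {"offset": [0, 0.1, 0], "yaw": 0}, {"offset": [0, 0.1, 0], "yaw": 0}, {"offset": [0, 0.1, 0], "yaw": 0}, {"offset": [0, 0.1, 0], "yaw": 0}, {"offset": [0, 0.1, 0], "yaw": 0}])

```text
clock: 6.0
tcp_pos: [0.559, 0.0819, 0.1344]
orientation: [0.707, -0.0, 0.707, -0.002]
wrist_force: [2.3, -8.3, -0.2]
finger_gap: 0.0513
```

servo_tool(increments=[{"offset": [0, -0.4, 0], "yaw": 0}, {"offset": [0, -0.8, 0], "yaw": 0}, {"offset": [-1.5, -0.9, 0], "yaw": 0}, {"offset": [-4, -0.9, 0], "yaw": 0}, {"offset": [-6.5, -0.9, 0], "yaw": 0}, {"offset": [-8, -0.9, 0], "yaw": 0}, {"offset": [-9, -0.9, 0], "yaw": 0}, {"offset": [-9, -0.9, 0], "yaw": 0}])

```text
clock: 6.8
tcp_pos: [0.559, 0.0748, 0.2255]
orientation: [0.708, 0.0, 0.706, -0.0]
wrist_force: [0.0, 0.1, 0.6]
finger_gap: 0.0513
```

Run:
```python
from h import *
s=env.get_state();print(s['clock'],s['tcp_pos'],s['finger_gap'],s['wrist_force'])
im=grab('wrist','wrist5')[0];cv2.imwrite('pics/c5.png',cv2.resize(im[100:360,150:390],(480,520))[:,:,::-1])
z=load('wrist5')
hs=cv2.cvtColor(im,cv2.COLOR_RGB2HSV)
```

```text
6.8 [0.5590234  0.07482107 0.22554593] 0.05133368740770181 [0.02114401 0.11574956 0.6163989 ]
```

View pics/c5.png

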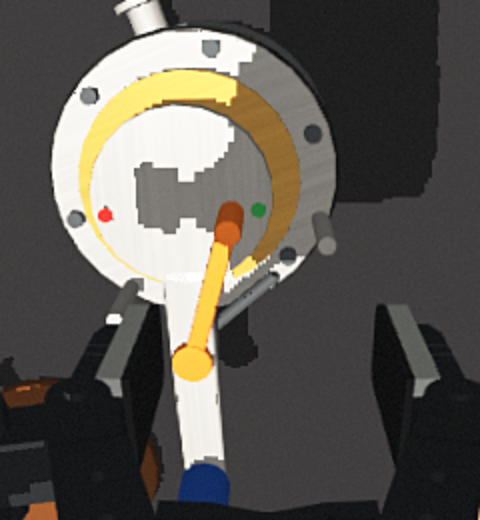

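The lever is now over next to the green dot: nib top at crop (228,232), pivot at (192,362). I'll measure the lever and handle angles.

```bash
python3 - <<'E'
from h import *
z=load('wrist5')
px=lambda u,v:(150+u/2,100+v/2)
g={n:onz(z,*px(u,v),h,True) for n,u,v,h in [('nibtop',228,233,.151),('pivot',192,362,.128),('red',105,215,.122),('green',258,210,.122),('barL',175,395,.122),('barR',219,395,.122),('barL2',183,465,.122),('barR2',223,460,.122)]}
for k in g: print(k,g[k].round(4))
p=g['pivot'];n=g['nibtop'];bar=((g['barL2']+g['barR2'])-(g['barL']+g['barR']))/2
hd=np.arctan2(p[1]-.0420,p[0]-.5535); 
print('handle deg',np.degrees(hd),np.degrees(np.arctan2(bar[1],bar[0])));v=p-n;print('lever',hd-np.arctan2(v[1],v[0]))
E
python3 - <<'E'
import sys;sys.path.insert(0,'.')
from h import *
s=env.get_state();k=np.array([.554+.14*np.cos(.03),.042+.14*np.sin(.03)+.0,.231])
print(inc(k-s['tcp_pos']))
E
```

```text
nibtop [0.5571 0.0621 0.151 ]
pivot [0.6224 0.0441 0.128 ]
red [0.5593 0.0106 0.122 ]
green [0.5573 0.0722 0.122 ]
barL [0.6432 0.0347 0.122 ]
barR [0.6428 0.0545 0.122 ]
barL2 [0.6837 0.0358 0.122 ]
barR2 [0.68  0.055 0.122]
handle deg 1.7137041898282424 1.1770071226896461
lever 0.2989253457537792
[-0.66 -2.85 13.54]
```

The lever reads about 0.30 rad, and the handle is at about 1.7°, against a range of -18° to +57° in world angle. I'll move over the knob and go down around it.

servo_tool(increments=[{"offset": [0, -0.6, 2.5], "yaw": 0}, {"offset": [0, -1.2, 6], "yaw": -1}, {"offset": [0, -1.8, 9.5], "yaw": -2}, {"offset": [0, -2.4, 12], "yaw": -2}, {"offset": [0, -2.8, 13.4], "yaw": -2}, {"offset": [2, -2.8, 13.5], "yaw": -2}, {"offset": [4, -2.8, 13.5], "yaw": -2}, {"offset": [4, -2.8, 13.5], "yaw": -2}])

```text
clock: 7.65
tcp_pos: [0.691, 0.0466, 0.1789]
orientation: [0.704, -0.012, 0.71, 0.012]
wrist_force: [-1.5, 0.4, -1.2]
finger_gap: 0.0511
```

Run:
```python
from h import *
s=env.get_state();print(s['clock'],s['tcp_pos'],s['finger_gap'],s['wrist_force'],s['joint_pos'])
im=grab('wrist','wrist6')[0];
grab('side','side6')
b=load('side6');o=np.zeros((420,800,3),np.uint8)
o[:,:400]=cv2.resize(b['im'][150:255,190:290],None,fx=4,fy=4);o[:,400:]=cv2.resize(im[150:360,190:390],(400,420))
cv2.imwrite('pics/c6.png',o[:,:,::-1])
```

```text
7.65 [0.69099036 0.04655689 0.17893075] 0.05111486166727888 [-1.51770883  0.43091769 -1.17332188] [-4.86436002e-02  5.73729263e-01  3.19770295e-01  1.32557610e+00
  3.35849860e-04 -8.25306235e-02]
```

View pics/c6.png

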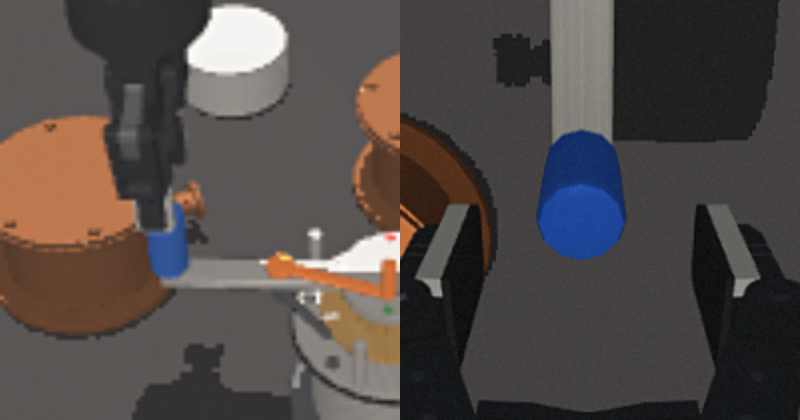

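The knob is centred between the jaws. I'll descend, then narrow the fork.

servo_tool(increments=[{"offset": [1.0, 0, 0.1], "yaw": 0}, {"offset": [2.2, 0, 0.2], "yaw": 0}, {"offset": [3.2, 0, 0.2], "yaw": 0}, {"offset": [3.8, 0, 0.2], "yaw": 0}, {"offset": [3.8, 0, 0.2], "yaw": 0}, {"offset": [3.8, 0, 0.2], "yaw": 0}, {"offset": [3.8, 0, 0.2], "yaw": 0}, {"offset": [3.8, 0, 0.2], "yaw": 0}])

```text
clock: 8.55
tcp_pos: [0.6959, 0.0465, 0.1469]
orientation: [0.707, -0.012, 0.707, 0.012]
wrist_force: [0.2, -0.2, 0.0]
finger_gap: 0.0511
```

servo_tool(increments=[{"offset": [0, 0, 0], "yaw": 0}, {"offset": [0, 0, 0], "yaw": 0}, {"offset": [0, 0.5, 0], "yaw": -2}, {"offset": [0, 1.5, -0.1], "yaw": -6}, {"offset": [0, 2.4, -0.2], "yaw": -10}, {"offset": [0, 3.4, -0.4], "yaw": -14}, {"offset": [0, 4.3, -0.7], "yaw": -18}, {"offset": [0, 5.2, -1.0], "yaw": -22}], claw=0.36)

```text
clock: 9.35
tcp_pos: [0.6836, 0.0986, 0.1463]
orientation: [0.691, -0.148, 0.691, 0.148]
wrist_force: [-0.0, -1.3, -0.2]
finger_gap: 0.0308
```

```bash
cat >> h.py <<'E'
AX=np.array([.554,.042])
def st():
    s=env.get_state();d=s['tcp_pos'][:2]-AX;R=R_tool()
    F=s['wrist_force']; t=R[:,1]
    print(round(s['clock'],2),'tcp',s['tcp_pos'].round(4),'ang',np.degrees(np.arctan2(d[1],d[0])).round(2),'r',np.hypot(*d).round(4),'toolz ang',np.degrees(np.arctan2(R[1,2],R[0,2])).round(2),'gap',s['finger_gap'].round(4),'Ftool',(R.T@F).round(2))
E
python3 - <<'E'
from h import *
st()
im=grab('wrist','wrist7')[0];
cv2.imwrite('pics/c7.png',cv2.resize(im[100:360,150:410],(520,520))[:,:,::-1])
E
```

```text
Traceback (most recent call last):
  File "h.py", line 32, in st
    print(round(s['clock'],2),'tcp',s['tcp_pos'].round(4),'ang',np.degrees(np.arctan2(d[1],d[0])).round(2),'r',np.hypot(*d).round(4),'toolz ang',np.degrees(np.arctan2(R[1,2],R[0,2])).round(2),'gap',s['finger_gap'].round(4),'Ftool',(R.T@F).round(2))
                                                                                                                                                                                                      ^^^^^^^^^^^^^^^^^^^^^
AttributeError: 'float' object has no attribute 'round'
```

```bash
sed -i "s/s\['finger_gap'\].round(4)/round(s['finger_gap'],4)/" h.py
python3 - <<'E'
from h import *
st()
im=grab('wrist','wrist7')[0];
cv2.imwrite('pics/c7.png',cv2.resize(im[100:360,150:410],(520,520))[:,:,::-1])
E
```

```text
9.35 tcp [0.6836 0.0986 0.1463] ang 23.58 r 0.1414 toolz ang 24.19 gap 0.0308 Ftool [ 0.17 -1.16 -0.54]
```

View pics/c7.png

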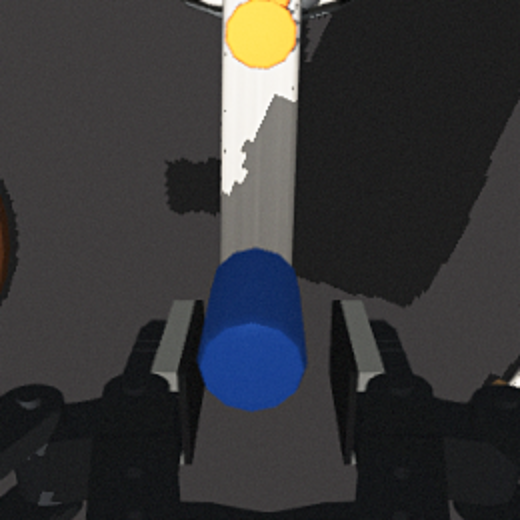

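The fork is driving the handle anticlockwise with about 1 N. I'll continue the back-swing to about 52°.

servo_tool(increments=[{"offset": [0, 1.0, 0], "yaw": -4}, {"offset": [0, 2.0, -0.1], "yaw": -8}, {"offset": [0, 2.9, -0.3], "yaw": -12}, {"offset": [0, 3.9, -0.5], "yaw": -16}, {"offset": [0, 4.8, -0.8], "yaw": -20}, {"offset": [0, 5.7, -1.2], "yaw": -24}, {"offset": [0, 6.4, -1.5], "yaw": -27}, {"offset": [0, 6.6, -1.6], "yaw": -28}])

```text
clock: 10.2
tcp_pos: [0.642, 0.1525, 0.1465]
orientation: [0.636, -0.31, 0.635, 0.31]
wrist_force: [0.2, 0.3, -0.8]
finger_gap: 0.031
```

```bash
python3 -c "
from h import *
st()"
```

```text
10.2 tcp [0.642  0.1525 0.1465] ang 51.49 r 0.1413 toolz ang 52.04 gap 0.031 Ftool [0.79 0.01 0.34]
```

Now the tightening (clockwise) stroke. The seal is met at 52° of nut rotation at the earliest, so the first part is free.

servo_tool(increments=[{"offset": [0, -0.7, 0], "yaw": 3}, {"offset": [0, -1.7, -0.1], "yaw": 7}, {"offset": [0, -2.7, -0.3], "yaw": 11}, {"offset": [0, -3.6, -0.5], "yaw": 15}, {"offset": [0, -4.6, -0.8], "yaw": 19}, {"offset": [0, -5.5, -1.1], "yaw": 23}, {"offset": [0, -6.4, -1.5], "yaw": 27}, {"offset": [0, -7.0, -1.9], "yaw": 30}])

```text
clock: 11.0
tcp_pos: [0.6856, 0.0943, 0.1462]
orientation: [0.694, -0.133, 0.695, 0.134]
wrist_force: [-0.6, 3.7, -0.8]
finger_gap: 0.0311
```

Run:
```python
from h import *
st()
im=grab('wrist','wrist8')[0];
cv2.imwrite('pics/c8.png',cv2.resize(im[0:360,100:460],(560,560))[:,:,::-1])
```

```text
11.0 tcp [0.6856 0.0943 0.1462] ang 21.69 r 0.1416 toolz ang 21.78 gap 0.0311 Ftool [0.78 3.71 0.8 ]
```

View pics/c8.png

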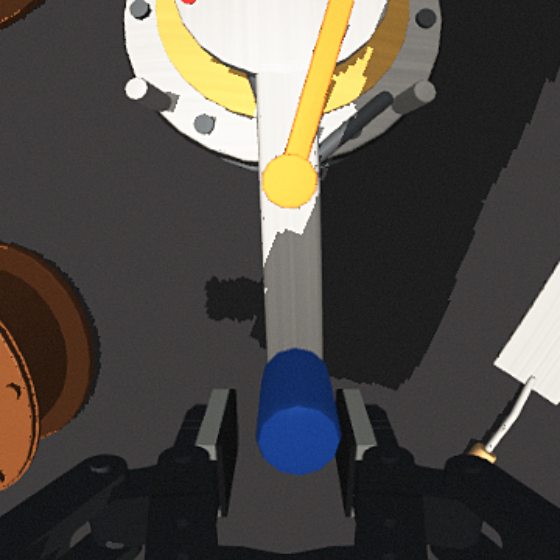

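servo_tool(increments=[{"offset": [0, -0.7, 0], "yaw": 3}, {"offset": [0, -1.5, -0.1], "yaw": 6}, {"offset": [0, -2.2, -0.2], "yaw": 9}, {"offset": [0, -2.9, -0.3], "yaw": 12}, {"offset": [0, -3.6, -0.5], "yaw": 15}, {"offset": [0, -4.4, -0.7], "yaw": 18}, {"offset": [0, -5.1, -0.9], "yaw": 21}, {"offset": [0, -5.7, -1.2], "yaw": 24}])

```text
clock: 11.85
tcp_pos: [0.6962, 0.0374, 0.1463]
orientation: [0.707, 0.014, 0.707, -0.012]
wrist_force: [1.1, 3.9, -0.5]
finger_gap: 0.0306
```

servo_tool(increments=[{"offset": [0, -0.4, 0], "yaw": 1.5}, {"offset": [0, -0.7, 0], "yaw": 3}, {"offset": [0, -1.1, 0], "yaw": 4.5}, {"offset": [0, -1.5, -0.1], "yaw": 6}, {"offset": [0, -1.8, -0.1], "yaw": 7.5}, {"offset": [0, -2.2, -0.2], "yaw": 9}, {"offset": [0, -2.6, -0.2], "yaw": 10.5}, {"offset": [0, -2.8, -0.3], "yaw": 11.5}])

```text
clock: 12.65
tcp_pos: [0.6922, 0.0079, 0.1464]
orientation: [0.702, 0.084, 0.702, -0.084]
wrist_force: [3.5, 3.2, -1.0]
finger_gap: 0.0308
```

Run:
```python
from h import *
st()
im=grab('wrist','wrist9')[0];
cv2.imwrite('pics/c9.png',cv2.resize(im[0:360,100:460],(560,560))[:,:,::-1])
```

```text
12.65 tcp [0.6922 0.0079 0.1464] ang -13.84 r 0.1423 toolz ang -13.68 gap 0.0308 Ftool [0.98 3.89 2.63]
```

View pics/c9.png

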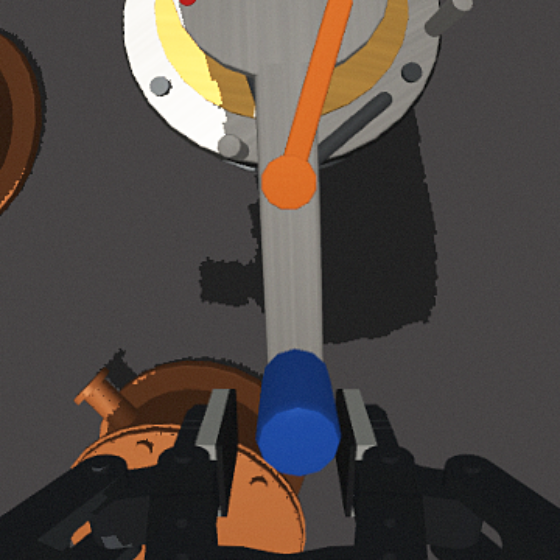

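Still free at 3.9 N. Back-swing again.

servo_tool(increments=[{"offset": [0, 0.6, 0], "yaw": -2.5}, {"offset": [0, 1.6, -0.1], "yaw": -6.5}, {"offset": [0, 2.6, -0.3], "yaw": -10.5}, {"offset": [0, 3.6, -0.5], "yaw": -15}, {"offset": [0, 4.7, -0.9], "yaw": -19.5}, {"offset": [0, 5.7, -1.3], "yaw": -24}, {"offset": [0, 6.7, -1.8], "yaw": -28.5}, {"offset": [0, 7.5, -2.2], "yaw": -32}])

```text
clock: 13.5
tcp_pos: [0.6872, 0.0857, 0.1461]
orientation: [0.697, -0.115, 0.699, 0.113]
wrist_force: [-0.3, -0.1, 1.0]
finger_gap: 0.0306
```

servo_tool(increments=[{"offset": [0, 0.9, 0], "yaw": -3.5}, {"offset": [0, 1.9, -0.1], "yaw": -8}, {"offset": [0, 3.0, -0.3], "yaw": -12.5}, {"offset": [0, 4.1, -0.6], "yaw": -17}, {"offset": [0, 5.1, -1.0], "yaw": -21.5}, {"offset": [0, 6.2, -1.5], "yaw": -26}, {"offset": [0, 7.0, -1.9], "yaw": -30}, {"offset": [0, 7.5, -2.2], "yaw": -32}])

```text
clock: 14.3
tcp_pos: [0.6427, 0.1502, 0.1463]
orientation: [0.639, -0.302, 0.64, 0.301]
wrist_force: [0.9, -1.8, -0.4]
finger_gap: 0.0302
```

```bash
python3 -c "
from h import *
st()"
```

```text
14.3 tcp [0.6427 0.1502 0.1463] ang 50.65 r 0.1399 toolz ang 50.53 gap 0.0302 Ftool [ 0.41 -1.82 -0.84]
```

Tighten in 12° pieces, checking the force each time.

servo_tool(increments=[{"offset": [0, -0.4, 0], "yaw": 1.5}, {"offset": [0, -0.8, 0], "yaw": 3.5}, {"offset": [0, -1.2, -0.1], "yaw": 5}, {"offset": [0, -1.6, -0.1], "yaw": 6.5}, {"offset": [0, -2.0, -0.1], "yaw": 8}, {"offset": [0, -2.3, -0.2], "yaw": 9.5}, {"offset": [0, -2.7, -0.3], "yaw": 11}, {"offset": [0, -2.9, -0.3], "yaw": 12}])

```text
clock: 15.1
tcp_pos: [0.6638, 0.1303, 0.1461]
orientation: [0.668, -0.232, 0.668, 0.233]
wrist_force: [-2.3, 2.0, -0.0]
finger_gap: 0.0309
```

servo_tool(increments=[{"offset": [0, -0.4, 0], "yaw": 1.5}, {"offset": [0, -0.8, 0], "yaw": 3.5}, {"offset": [0, -1.2, -0.1], "yaw": 5}, {"offset": [0, -1.6, -0.1], "yaw": 6.5}, {"offset": [0, -2.0, -0.1], "yaw": 8}, {"offset": [0, -2.3, -0.2], "yaw": 9.5}, {"offset": [0, -2.7, -0.3], "yaw": 11}, {"offset": [0, -2.9, -0.3], "yaw": 12}])

```text
clock: 15.9
tcp_pos: [0.6799, 0.105, 0.1462]
orientation: [0.689, -0.161, 0.688, 0.161]
wrist_force: [-1.2, 3.4, -1.4]
finger_gap: 0.0303
```

```bash
python3 -c "
from h import *
st()"
```

```text
15.9 tcp [0.6799 0.105  0.1462] ang 26.59 r 0.1408 toolz ang 26.33 gap 0.0303 Ftool [1.42 3.61 0.42]
```

servo_tool(increments=[{"offset": [0, -0.4, 0], "yaw": 1.5}, {"offset": [0, -0.8, 0], "yaw": 3.5}, {"offset": [0, -1.2, -0.1], "yaw": 5}, {"offset": [0, -1.6, -0.1], "yaw": 6.5}, {"offset": [0, -2.0, -0.1], "yaw": 8}, {"offset": [0, -2.3, -0.2], "yaw": 9.5}, {"offset": [0, -2.7, -0.3], "yaw": 11}, {"offset": [0, -2.9, -0.3], "yaw": 12}])

```text
clock: 16.7
tcp_pos: [0.69, 0.0789, 0.1463]
orientation: [0.702, -0.088, 0.701, 0.089]
wrist_force: [-0.4, 7.6, -1.6]
finger_gap: 0.0311
```

```bash
python3 -c "
from h import *
st()"
```

```text
16.7 tcp [0.69   0.0789 0.1463] ang 15.18 r 0.1409 toolz ang 14.35 gap 0.0311 Ftool [1.66 7.46 1.54]
```

The force has climbed to 7.5 N, so the seal has been met. I'll advance about 6 mm slowly and hold.

servo_tool(increments=[{"offset": [0, -0.1, 0], "yaw": 0.5}, {"offset": [0, -0.2, 0], "yaw": 1}, {"offset": [0, -0.3, 0], "yaw": 1.5}, {"offset": [0, -0.4, 0], "yaw": 1.5}, {"offset": [0, -0.5, 0], "yaw": 2}, {"offset": [0, -0.6, 0], "yaw": 2.5}, {"offset": [0, -0.6, 0], "yaw": 2.5}, {"offset": [0, -0.6, 0], "yaw": 2.5}])

```text
clock: 17.5
tcp_pos: [0.6913, 0.0736, 0.1462]
orientation: [0.703, -0.073, 0.703, 0.074]
wrist_force: [-0.8, 8.2, -1.9]
finger_gap: 0.0307
```

```bash
python3 -c "
from h import *
st()"
```

```text
17.5 tcp [0.6913 0.0736 0.1462] ang 12.96 r 0.1409 toolz ang 11.92 gap 0.0307 Ftool [1.94 8.2  0.88]
```

servo_tool(increments=[{"offset": [0, -0.1, 0], "yaw": 0.5}, {"offset": [0, -0.2, 0], "yaw": 1}, {"offset": [0, -0.3, 0], "yaw": 1.5}, {"offset": [0, -0.4, 0], "yaw": 1.5}, {"offset": [0, -0.5, 0], "yaw": 2}, {"offset": [0, -0.5, 0], "yaw": 2}, {"offset": [0, -0.5, 0], "yaw": 2}, {"offset": [0, -0.5, 0], "yaw": 2}])

```text
clock: 18.3
tcp_pos: [0.6924, 0.069, 0.1463]
orientation: [0.705, -0.06, 0.704, 0.062]
wrist_force: [0.5, 7.8, -2.8]
finger_gap: 0.0308
```

```bash
python3 -c "
from h import *
st()"
```

```text
18.3 tcp [0.6924 0.069  0.1463] ang 11.02 r 0.141 toolz ang 9.93 gap 0.0308 Ftool [2.81 7.56 1.85]
```

servo_tool(increments=[{"offset": [0, 0, 0], "yaw": 0}, {"offset": [0, 0, 0], "yaw": 0}, {"offset": [0, -0.1, 0], "yaw": 0.5}, {"offset": [0, -0.2, 0], "yaw": 0.5}, {"offset": [0, -0.3, 0], "yaw": 1}, {"offset": [0, -0.3, 0], "yaw": 1}, {"offset": [0, -0.3, 0], "yaw": 1}, {"offset": [0, -0.3, 0], "yaw": 1}])

```text
clock: 19.1
tcp_pos: [0.693, 0.0662, 0.1463]
orientation: [0.705, -0.054, 0.705, 0.056]
wrist_force: [0.9, 9.4, -1.7]
finger_gap: 0.031
```

Run:
```python
from h import *
st()
im=grab('wrist','wrist10')[0];st()
cv2.imwrite('pics/c10.png',cv2.resize(im[0:360,100:460],(560,560))[:,:,::-1]);st()
```

```text
19.1 tcp [0.693  0.0662 0.1463] ang 9.87 r 0.1411 toolz ang 8.94 gap 0.031 Ftool [1.76 9.18 2.39]
19.15 tcp [0.6929 0.0662 0.1462] ang 9.88 r 0.141 toolz ang 8.94 gap 0.0307 Ftool [1.97 9.46 0.47]
19.15 tcp [0.6929 0.0662 0.1462] ang 9.88 r 0.141 toolz ang 8.94 gap 0.0307 Ftool [1.97 9.46 0.47]
```

View pics/c10.png

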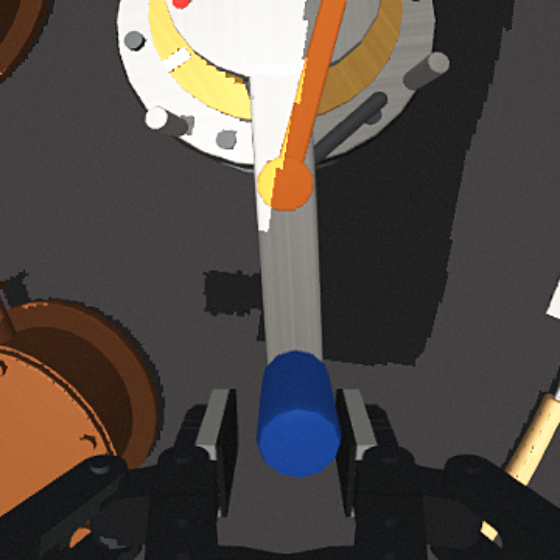

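The force is a steady 9.2 to 9.5 N, inside the 8–11 N band. The white mark is visible at (178,60) and the handle is clear of the pins. I'll release now.

servo_tool(increments=[{"offset": [0, 0.2, 0], "yaw": 0}, {"offset": [0, 0.4, 0], "yaw": 0}, {"offset": [0, 0.5, 0], "yaw": 0}, {"offset": [0, 0.5, 0], "yaw": 0}, {"offset": [0, 0.5, 0], "yaw": 0}, {"offset": [-1, 0.5, 0], "yaw": 0}, {"offset": [-3, 0.5, 0], "yaw": 0}, {"offset": [-5, 0.5, 0], "yaw": 0}], claw=0.6)

```text
clock: 19.95
tcp_pos: [0.6927, 0.0686, 0.1977]
orientation: [0.705, -0.055, 0.705, 0.054]
wrist_force: [-0.0, 0.4, 0.4]
finger_gap: 0.0512
```

servo_tool(increments=[{"offset": [-2, 0, 0], "yaw": 0}, {"offset": [-4, 0, -2], "yaw": 0}, {"offset": [-6, 0, -5], "yaw": 0}, {"offset": [-7, 0, -8], "yaw": 0}, {"offset": [-7, 0, -11], "yaw": 0}, {"offset": [-7, 0, -13], "yaw": 0}, {"offset": [-7, 0, -14], "yaw": 0}, {"offset": [-7, 0, -14], "yaw": 0}])

```text
clock: 20.75
tcp_pos: [0.5538, 0.0471, 0.2679]
orientation: [0.706, -0.055, 0.704, 0.055]
wrist_force: [-0.7, -0.3, -0.2]
finger_gap: 0.051
```

Run:
```python
from h import *
st()
im=grab('wrist','wrist11')[0];st()
cv2.imwrite('pics/c11.png',cv2.resize(im[0:400,80:480],(560,560))[:,:,::-1])
grab('scene','scene11')
```

```text
20.75 tcp [0.5538 0.0471 0.2679] ang 92.71 r 0.0051 toolz ang 8.9 gap 0.051 Ftool [ 0.18 -0.18 -0.75]
20.8 tcp [0.5546 0.0473 0.2674] ang 83.35 r 0.0053 toolz ang 8.91 gap 0.0515 Ftool [-0.47  0.23 -0.16]
```

View pics/c11.png

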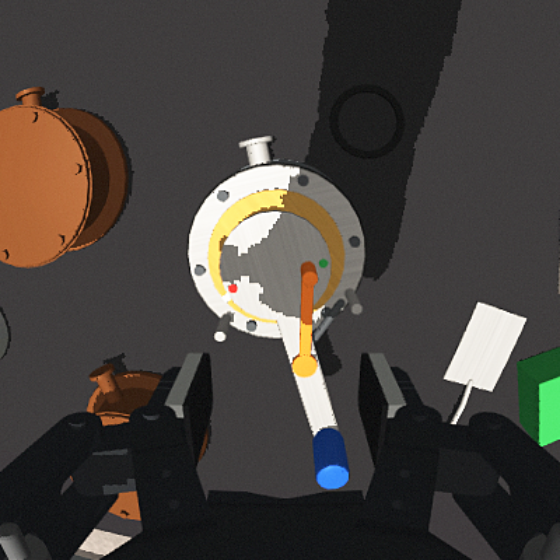

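View pics/scene11.png

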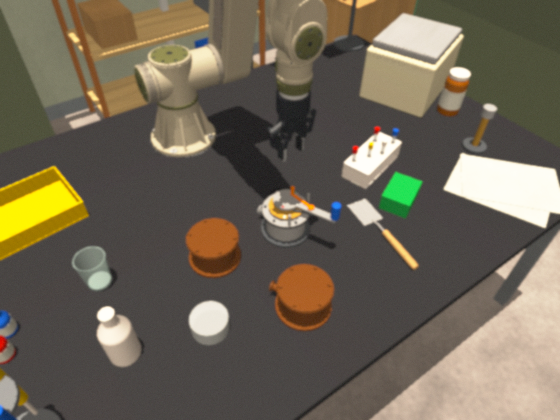

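The handle seems to lie a little further anticlockwise than where I left it. I'll check the handle angle and the nut's white mark before and after.

Run:
```python
from h import *
z=load('wrist10');p=onz(z,100+178*360/560,60*360/560,.11,True);print('mark10',p,np.degrees(np.arctan2(*(p[:2]-AX)[::-1])))
z=load('wrist10');p=onz(z,100+286*360/560,183*360/560,.128,True);print('piv10',p,np.degrees(np.arctan2(*(p[:2]-AX)[::-1])))
im=grab('wrist','wrist12')[0];z=load('wrist12')
for n,u,v,h in [('piv',80+305*400/560,365*400/560,.128),('nib',80+310*400/560,281*400/560,.151),('knob',80+333*400/560,478*400/560,.17),('stub',80+256*400/560,140*400/560,.06)]:
    p=onz(z,u,v,h,True);print(n,p,np.degrees(np.arctan2(*(p[:2]-AX)[::-1])))
cv2.imwrite('pics/c12.png',cv2.resize(im[80:260,200:360],None,fx=3.3,fy=3.3,interpolation=cv2.INTER_CUBIC)[:,:,::-1])
```

```text
mark10 [0.58386237 0.01200545 0.11      ] -45.12653024051786
piv10 [0.62250631 0.0563332  0.128     ] 11.817218829429327
piv [0.61641734 0.07190784 0.128     ] 25.60183985715775
nib [0.55090146 0.06262875 0.151     ] 98.54224240028664
knob [0.67853555 0.10056464 0.17      ] 25.185932009855787
stub [0.4726073  0.01321701 0.06      ] -160.52482256046608
```

View pics/c12.png

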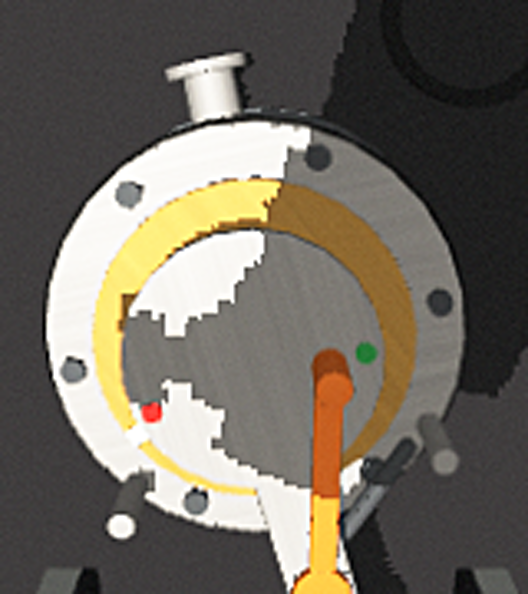

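Run:
```python
from h import *
z=load('wrist12')
for h in(.1,.11):
    p=onz(z,200+134/3.3,80+432/3.3,h,True);d=p[:2]-AX;print(p,np.hypot(*d),np.degrees(np.arctan2(*d[::-1])))
    z2=load('wrist10');p=onz(z2,100+178*360/560,60*360/560,h,True);d=p[:2]-AX;print(p,np.hypot(*d),np.degrees(np.arctan2(*d[::-1])))
    
for t in ('wrist7','wrist8','wrist9','wrist10'):
    pass
```

```text
[0.58450474 0.00944319 0.1       ] 0.044614848381167596 -46.86379116852926
[0.58184028 0.00957439 0.1       ] 0.04273758743244568 -49.35096205130872
[0.58117159 0.01033578 0.11      ] 0.04172430807193977 -49.366556002183934
[0.58386237 0.01200545 0.11      ] 0.04232533699847547 -45.12653024051786
```

```bash
python3 - <<'E'
from h import *
for t,u,v in(('wrist12',200+134/3.3,80+432/3.3),('wrist10',100+178*360/560,60*360/560)):
    z=load(t);im=z['im'].astype(int)
    u0,v0=int(round(u)),int(round(v))
    w=im[v0-7:v0+8,u0-9:u0+10]; m=w.min(2)>200; 
    lab=cv2.connectedComponentsWithStats(m.astype(np.uint8));
    print(t,lab[2].tolist(),lab[3].round(1).tolist(),(u0-9,v0-7),'depth',np.median(z['d'][v0-2:v0+3,u0-2:u0+3]))
    d=np.median(z['d'][v0-2:v0+3,u0-2:u0+3]);o,r=ray(z,u,v,True);C=z['M'][:3,:3].T@r;p=o+r*d/(-C[2]);print(p,np.degrees(np.arctan2(p[1]-AX[1],p[0]-AX[0])))
    cv2.imwrite(f'pics/m_{t}.png',cv2.resize(im[v0-20:v0+21,u0-20:u0+21].astype(np.uint8),None,fx=8,fy=8,interpolation=0)[:,:,::-1])
E
python3 -c "
import cv2,numpy as np
cv2.imwrite('pics/mm.png',np.hstack([cv2.imread('pics/m_wrist12.png'),cv2.imread('pics/m_wrist10.png')]))"
```

```text
wrist12 [[1, 0, 18, 15, 91], [0, 0, 19, 15, 194]] [[10.0, 5.1], [8.5, 7.9]] (232, 204) depth 0.32701063
[0.58555537 0.00916184 0.09684793] -46.14124606783299
wrist10 [[0, 0, 19, 15, 135], [0, 0, 18, 15, 150]] [[10.7, 7.7], [7.4, 6.4]] (205, 32) depth 0.16982226
[0.58124414 0.00885767 0.09705182] -50.578617049016515
```

View pics/mm.png

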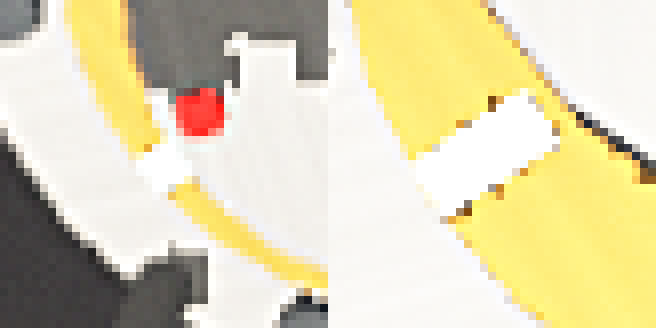

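The nut mark has stayed within a few degrees (measurement ±2°). The handle clicked back about 14°, which is free on this side. There is plenty of time, so I'll go back, test how firm it still is, and then release slowly.

servo_tool(increments=[{"offset": [0, 0.8, 3], "yaw": -4}, {"offset": [0, 1.8, 7], "yaw": -8}, {"offset": [0, 2.8, 11], "yaw": -12}, {"offset": [0, 3.4, 13.2], "yaw": -16.4}, {"offset": [3, 3.4, 13.2], "yaw": -16.4}, {"offset": [6, 3.4, 13.2], "yaw": -16.4}, {"offset": [7, 3.4, 13.2], "yaw": -16.4}, {"offset": [7, 3.4, 13.2], "yaw": -16.4}])

```text
clock: 21.7
tcp_pos: [0.6782, 0.1018, 0.1935]
orientation: [0.688, -0.155, 0.692, 0.155]
wrist_force: [0.5, 1.0, 1.1]
finger_gap: 0.0516
```

Run:
```python
from h import *
st()
im=grab('wrist','wrist13')[0]
cv2.imwrite('pics/c13.png',cv2.resize(im[100:360,150:410],(520,520))[:,:,::-1])
```

```text
21.7 tcp [0.6782 0.1018 0.1935] ang 25.73 r 0.1378 toolz ang 25.35 gap 0.0516 Ftool [-1.13  0.66  0.86]
```

View pics/c13.png

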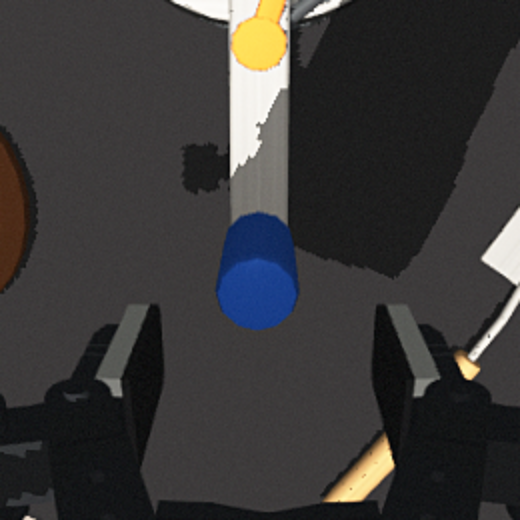

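servo_tool(increments=[{"offset": [1.5, 0, 0.2], "yaw": 0}, {"offset": [3, 0, 0.2], "yaw": 0}, {"offset": [4.2, 0, 0.3], "yaw": 0}, {"offset": [4.7, 0, 0.3], "yaw": 0}, {"offset": [4.7, 0, 0.3], "yaw": 0}, {"offset": [4.7, 0, 0.3], "yaw": 0}, {"offset": [4.7, 0, 0.3], "yaw": 0}, {"offset": [4.7, 0, 0.3], "yaw": 0}])

```text
clock: 22.55
tcp_pos: [0.6821, 0.1031, 0.1502]
orientation: [0.69, -0.155, 0.689, 0.155]
wrist_force: [0.6, 0.1, 1.2]
finger_gap: 0.0513
```

servo_tool(increments=[{"offset": [0, 0, 0], "yaw": 0}, {"offset": [0, 0, 0], "yaw": 0}, {"offset": [0, -0.4, 0], "yaw": 1.5}, {"offset": [0, -0.7, 0], "yaw": 3}, {"offset": [0, -1.0, 0], "yaw": 4}, {"offset": [0, -1.3, 0], "yaw": 5}, {"offset": [0, -1.6, -0.1], "yaw": 6.5}, {"offset": [0, -2.0, -0.1], "yaw": 8}], claw=0.36)

```text
clock: 23.35
tcp_pos: [0.6887, 0.086, 0.1493]
orientation: [0.699, -0.105, 0.699, 0.107]
wrist_force: [-3.6, 6.0, 1.2]
finger_gap: 0.0305
```

```bash
python3 -c "
from h import *
st()"
```

```text
23.35 tcp [0.6887 0.086  0.1493] ang 18.07 r 0.1417 toolz ang 17.29 gap 0.0305 Ftool [-1.13  6.81 -1.63]
```

servo_tool(increments=[{"offset": [0, 0, 0], "yaw": 0}, {"offset": [0, 0, 0], "yaw": 0}, {"offset": [0, 0, 0], "yaw": 0}, {"offset": [0, 0, 0], "yaw": 0}, {"offset": [0, 0, 0], "yaw": 0}, {"offset": [0, 0, 0], "yaw": 0}, {"offset": [0, 0, 0], "yaw": 0}, {"offset": [0, 0, 0], "yaw": 0}])

```text
clock: 24.15
tcp_pos: [0.689, 0.0853, 0.1493]
orientation: [0.699, -0.106, 0.699, 0.107]
wrist_force: [-1.7, 3.3, 2.1]
finger_gap: 0.0306
```

Run:
```python
from h import *
st()
im=grab('wrist','wrist14')[0]
cv2.imwrite('pics/c14.png',cv2.resize(im[0:360,100:460],(560,560))[:,:,::-1])
```

```text
24.15 tcp [0.689  0.0853 0.1493] ang 17.77 r 0.1418 toolz ang 17.34 gap 0.0306 Ftool [-2.09  3.62 -0.64]
```

View pics/c14.png

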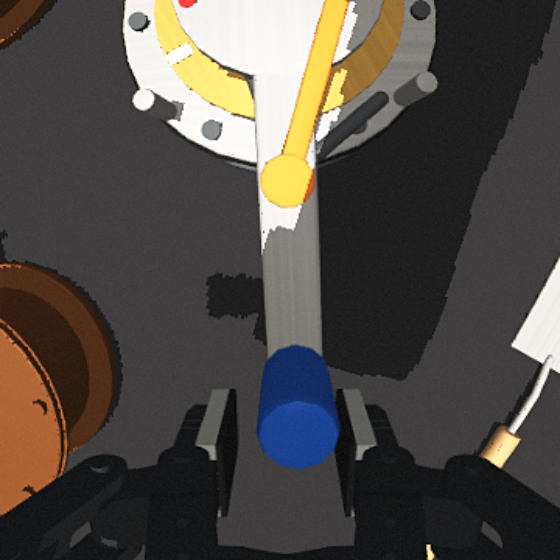

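Run:
```python
from h import *
k=360/560
for t,m,p,kn in(('wrist10',(178,60),(286,183),None),('wrist14',(179,54),(287,181),None)):
    z=load(t)
    a=onz(z,100+m[0]*k,m[1]*k,.097,True);b=onz(z,100+p[0]*k,p[1]*k,.128,True)
    f=lambda q:np.degrees(np.arctan2(q[1]-AX[1],q[0]-AX[0])).round(2)
    print(t,'mark',f(a),'handle',f(b),f(b)-f(a))
```

```text
wrist10 mark -50.6 handle 11.82 62.42
wrist14 mark -45.88 handle 19.53 65.41
```

The nut relaxed about 4.5° on release, with the spring settling against thread friction, and the handle was kicked back by it. It engages again right away and pushes back. I'll draw it up once more to about 9 N and release slowly this time.

servo_tool(increments=[{"offset": [0, -0.2, 0], "yaw": 1}, {"offset": [0, -0.4, 0], "yaw": 1.5}, {"offset": [0, -0.6, 0], "yaw": 2.5}, {"offset": [0, -0.8, 0], "yaw": 3.5}, {"offset": [0, -1.0, 0], "yaw": 4}, {"offset": [0, -1.2, 0], "yaw": 5}, {"offset": [0, -1.2, 0], "yaw": 5}, {"offset": [0, -1.2, 0], "yaw": 5}])

```text
clock: 25.0
tcp_pos: [0.6921, 0.0745, 0.1492]
orientation: [0.703, -0.075, 0.703, 0.077]
wrist_force: [-4.0, 5.9, 2.7]
finger_gap: 0.0303
```

```bash
python3 -c "
from h import *
st()"
```

```text
25.0 tcp [0.6921 0.0745 0.1492] ang 13.25 r 0.1419 toolz ang 12.37 gap 0.0303 Ftool [-2.73  6.58 -2.63]
```

servo_tool(increments=[{"offset": [0, -0.2, 0], "yaw": 1}, {"offset": [0, -0.4, 0], "yaw": 1.5}, {"offset": [0, -0.6, 0], "yaw": 2.5}, {"offset": [0, -0.8, 0], "yaw": 3.5}, {"offset": [0, -0.9, 0], "yaw": 3.5}, {"offset": [0, -0.9, 0], "yaw": 3.5}, {"offset": [0, -0.9, 0], "yaw": 3.5}, {"offset": [0, -0.9, 0], "yaw": 3.5}])

```text
clock: 25.8
tcp_pos: [0.6938, 0.0664, 0.1492]
orientation: [0.704, -0.054, 0.705, 0.056]
wrist_force: [-3.9, 8.1, 1.8]
finger_gap: 0.0307
```

```bash
python3 -c "
from h import *
st()
grab('wrist','wrist15');st()"
```

```text
25.8 tcp [0.6938 0.0664 0.1492] ang 9.88 r 0.1419 toolz ang 8.9 gap 0.0307 Ftool [-1.8   8.65 -2.57]
25.85 tcp [0.6938 0.0663 0.1493] ang 9.87 r 0.1419 toolz ang 8.9 gap 0.0307 Ftool [-1.78  8.04 -2.53]
```

servo_tool(increments=[{"offset": [0, -0.1, 0], "yaw": 0.5}, {"offset": [0, -0.2, 0], "yaw": 0.5}, {"offset": [0, -0.3, 0], "yaw": 1}, {"offset": [0, -0.4, 0], "yaw": 1.5}, {"offset": [0, -0.4, 0], "yaw": 1.5}, {"offset": [0, -0.4, 0], "yaw": 1.5}, {"offset": [0, -0.4, 0], "yaw": 1.5}, {"offset": [0, -0.4, 0], "yaw": 1.5}])

```text
clock: 26.65
tcp_pos: [0.6945, 0.0627, 0.1492]
orientation: [0.705, -0.044, 0.706, 0.047]
wrist_force: [-3.3, 8.4, 1.6]
finger_gap: 0.0311
```

servo_tool(increments=[{"offset": [0, 0.05, 0], "yaw": 0}, {"offset": [0, 0.15, 0], "yaw": 0}, {"offset": [0, 0.25, 0], "yaw": 0}, {"offset": [0, 0.35, 0], "yaw": 0}, {"offset": [0, 0.45, 0], "yaw": 0}, {"offset": [0, 0.55, 0], "yaw": 0}, {"offset": [0, 0.65, 0], "yaw": 0}, {"offset": [0, 0.75, 0], "yaw": 0}])

```text
clock: 27.45
tcp_pos: [0.6935, 0.0686, 0.149]
orientation: [0.705, -0.045, 0.706, 0.046]
wrist_force: [-3.4, 4.3, 1.1]
finger_gap: 0.0306
```

Run:
```python
from h import *
st()
im=grab('wrist','wrist16')[0]
cv2.imwrite('pics/c16.png',cv2.resize(im[0:360,100:460],(560,560))[:,:,::-1])
```

```text
27.45 tcp [0.6935 0.0686 0.149 ] ang 10.78 r 0.142 toolz ang 7.35 gap 0.0306 Ftool [-1.04  4.7  -2.82]
```

View pics/c16.png

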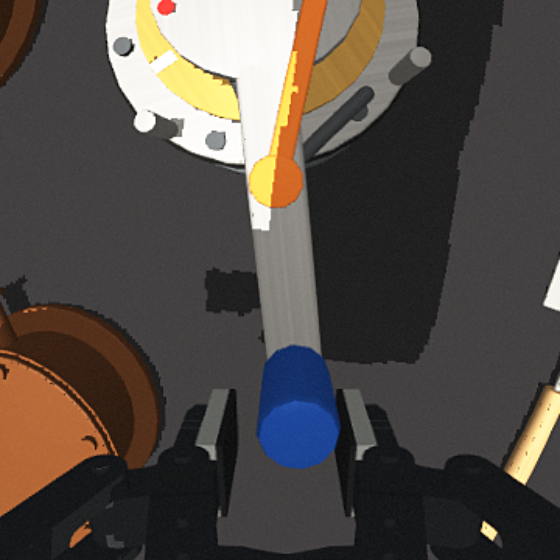

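servo_tool(increments=[{"offset": [0, 0.1, 0], "yaw": 0}, {"offset": [0, 0.2, 0], "yaw": 0}, {"offset": [0, 0.3, 0], "yaw": 0}, {"offset": [0, 0.4, 0], "yaw": 0}, {"offset": [0, 0.5, 0], "yaw": 0}, {"offset": [0, 0.6, 0], "yaw": 0}, {"offset": [0, 0.7, 0], "yaw": 0}, {"offset": [0, 0.8, 0], "yaw": 0}])

```text
clock: 28.3
tcp_pos: [0.6936, 0.0757, 0.1493]
orientation: [0.706, -0.045, 0.706, 0.045]
wrist_force: [-2.4, 1.8, -0.3]
finger_gap: 0.0307
```

Run:
```python
from h import *
st()
im=grab('wrist','wrist17')[0]
cv2.imwrite('pics/c17.png',cv2.resize(im[0:360,100:460],(560,560))[:,:,::-1])
```

```text
28.3 tcp [0.6936 0.0757 0.1493] ang 13.58 r 0.1436 toolz ang 7.34 gap 0.0307 Ftool [ 0.31  2.1  -2.12]
```

View pics/c17.png

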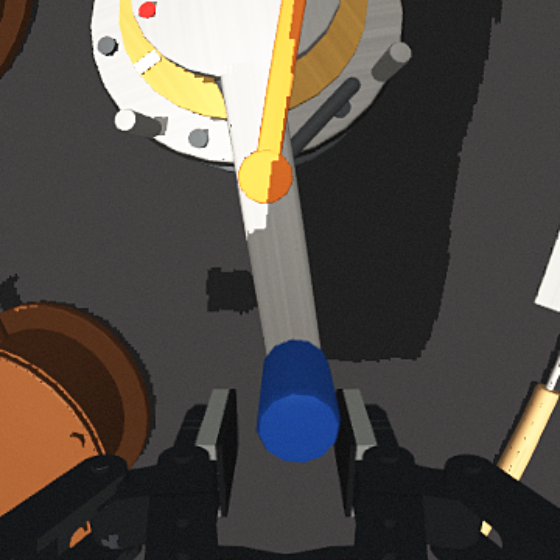

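servo_tool(increments=[{"offset": [0, 0.1, -0.1], "yaw": 0}, {"offset": [0, 0.2, -0.1], "yaw": 0}, {"offset": [0, 0.3, -0.1], "yaw": 0}, {"offset": [0, 0.4, -0.1], "yaw": 0}, {"offset": [0, 0.5, -0.1], "yaw": 0}, {"offset": [0, 0.6, -0.1], "yaw": 0}, {"offset": [0, 0.7, -0.2], "yaw": 0}, {"offset": [0, 0.7, -0.2], "yaw": 0}])

```text
clock: 29.15
tcp_pos: [0.691, 0.0827, 0.1495]
orientation: [0.706, -0.045, 0.705, 0.045]
wrist_force: [-0.1, 2.5, -1.2]
finger_gap: 0.0306
```

Run:
```python
from h import *
st()
im=grab('wrist','wrist18')[0]
cv2.imwrite('pics/c18.png',cv2.resize(im[0:360,100:460],(560,560))[:,:,::-1])
```

```text
29.15 tcp [0.691  0.0827 0.1495] ang 16.55 r 0.1429 toolz ang 7.35 gap 0.0306 Ftool [1.25 2.53 0.23]
```

View pics/c18.png

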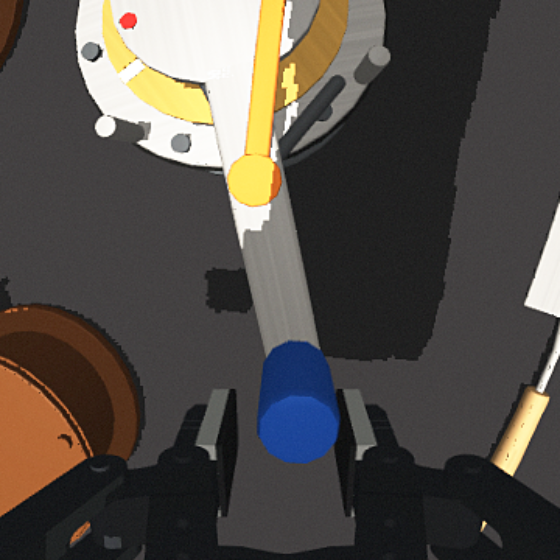

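Run:
```python
from h import *
k=360/560
for t,m,p in(('wrist10',(178,60),(286,183)),('wrist14',(179,54),(287,181)),('wrist16',(163,62),(276,181)),('wrist17',(148,63),(265,176)),('wrist18',(131,70),(254,180))):
    z=load(t)
    a=onz(z,100+m[0]*k,m[1]*k,.097,True);b=onz(z,100+p[0]*k,p[1]*k,.128,True)
    f=lambda q:np.degrees(np.arctan2(q[1]-AX[1],q[0]-AX[0])).round(2)
    print(t,'mark',f(a),np.hypot(*(a[:2]-AX)).round(4),'handle',f(b),f(b)-f(a))
```

```text
wrist10 mark -50.6 0.0429 handle 11.82 62.42
wrist14 mark -45.88 0.0431 handle 19.53 65.41
wrist16 mark -52.34 0.0434 handle 12.66 65.0
wrist17 mark -50.57 0.0431 handle 15.58 66.15
wrist18 mark -49.7 0.0431 handle 18.68 68.38
```

The slow release has the nut settling at -49.7°, tighter than after the first release (-46°). I'll continue slowly until the knob is free.

servo_tool(increments=[{"offset": [0, 0.1, 0], "yaw": 0}, {"offset": [0, 0.2, -0.1], "yaw": 0}, {"offset": [0, 0.3, -0.1], "yaw": 0}, {"offset": [0, 0.4, -0.1], "yaw": 0}, {"offset": [0, 0.5, -0.1], "yaw": 0}, {"offset": [0, 0.6, -0.2], "yaw": 0}, {"offset": [0, 0.7, -0.2], "yaw": 0}, {"offset": [0, 0.8, -0.2], "yaw": 0}])

```text
clock: 30.0
tcp_pos: [0.6874, 0.0901, 0.1492]
orientation: [0.706, -0.045, 0.706, 0.045]
wrist_force: [-0.4, 0.2, 0.6]
finger_gap: 0.0309
```

servo_tool(increments=[{"offset": [0, 0.1, 0], "yaw": 0}, {"offset": [0, 0.2, -0.1], "yaw": 0}, {"offset": [0, 0.3, -0.1], "yaw": 0}, {"offset": [0, 0.4, -0.1], "yaw": 0}, {"offset": [0, 0.5, -0.2], "yaw": 0}, {"offset": [0, 0.6, -0.2], "yaw": 0}, {"offset": [0, 0.7, -0.2], "yaw": 0}, {"offset": [0, 0.7, -0.2], "yaw": 0}])

```text
clock: 30.8
tcp_pos: [0.6847, 0.097, 0.1493]
orientation: [0.706, -0.045, 0.706, 0.045]
wrist_force: [0.1, -0.4, -0.0]
finger_gap: 0.0308
```

Run:
```python
from h import *
st()
im=grab('wrist','wrist19')[0]
cv2.imwrite('pics/c19.png',cv2.resize(im[0:360,100:460],(560,560))[:,:,::-1])
```

```text
30.8 tcp [0.6847 0.097  0.1493] ang 22.82 r 0.1418 toolz ang 7.35 gap 0.0308 Ftool [ 0.01 -0.45  0.02]
```

View pics/c19.png

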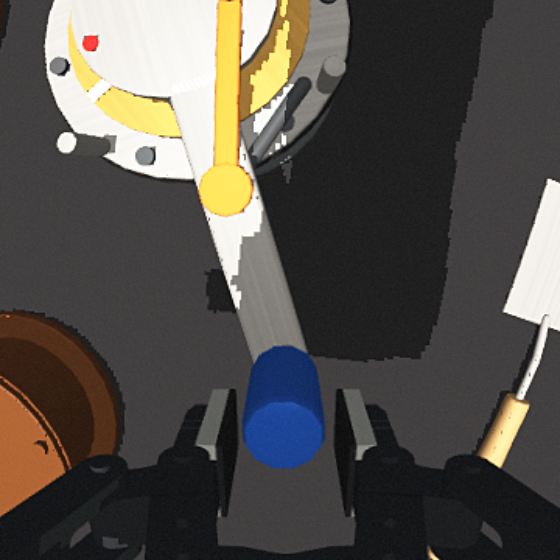

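The knob at (284,435) is free between the pads with about 0 N. I'll open and lift away.

servo_tool(increments=[{"offset": [0, 0, 0], "yaw": 0}, {"offset": [0, 0, 0], "yaw": 0}, {"offset": [0, 0, 0], "yaw": 0}, {"offset": [0, 0, 0], "yaw": 0}, {"offset": [-1, 0, 0], "yaw": 0}, {"offset": [-3, 0, 0], "yaw": 0}, {"offset": [-5, 0, 0], "yaw": 0}, {"offset": [-7, 0, 0], "yaw": 0}], claw=0.6)

```text
clock: 31.65
tcp_pos: [0.6847, 0.0968, 0.2209]
orientation: [0.706, -0.045, 0.705, 0.045]
wrist_force: [0.3, 0.2, 0.3]
finger_gap: 0.0513
```

servo_tool(increments=[{"offset": [-2, 0, -1], "yaw": 0}, {"offset": [-4, 0, -3], "yaw": 0}, {"offset": [-5, 0, -6], "yaw": 0}, {"offset": [-5, 0, -9], "yaw": 0}, {"offset": [-5, 0, -11], "yaw": 0}, {"offset": [-5, 0, -12], "yaw": 0}, {"offset": [-5, 0, -12], "yaw": 0}, {"offset": [-5, 0, -12], "yaw": 0}])

```text
clock: 32.45
tcp_pos: [0.5665, 0.0815, 0.2697]
orientation: [0.706, -0.045, 0.705, 0.045]
wrist_force: [-0.0, 0.2, 0.3]
finger_gap: 0.0514
```

Run:
```python
from h import *
st()
im=grab('wrist','wrist20')[0]
cv2.imwrite('pics/c20.png',cv2.resize(im[80:360,160:400],None,fx=2,fy=2)[:,:,::-1])
k=360/560
z=load('wrist19');f=lambda q:np.degrees(np.arctan2(q[1]-AX[1],q[0]-AX[0])).round(2)
print('mark19',f(onz(z,100+98*k,91*k,.097,True)),'handle',f(onz(z,100+226*k,190*k,.128,True)))
```

```text
32.45 tcp [0.5665 0.0815 0.2697] ang 72.4 r 0.0414 toolz ang 7.34 gap 0.0514 Ftool [-0.34  0.23  0.02]
mark19 -45.8 handle 23.63
```

View pics/c20.png

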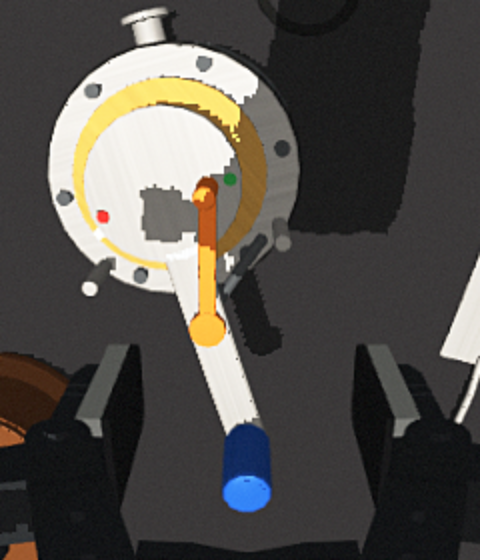

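Both releases ended with the nut at -45.8°, so that is a stable rest position. The estimated seal contact is near -39°, so about 7° of compression remains. The lever is still beside the green dot. Handing in.

Run:
```python
from h import *
print(env.hand_in()); st()
```

```text
the job is handed in; nothing more can be done
None
the job is handed in; nothing more can be done
```

The filter holder is closed and the job is handed in, at about 32.5 s of the 72 s allowed. The hand-in gives no verdict, so the results below are my own checks.

- **Lever:** I pushed the nib over to the green-dot side, to about 0.30 rad measured from the wrist picture. The last reading was about 8 N, well under the 20 N limit. The final picture still shows it by the green dot.
- **Tightening:** Two ratchet strokes turned the nut freely at 3–4 N. On the second stroke the force climbed to a steady 9.2–9.5 N at the knob, so the seal was firm, and I stopped there.
- **First release:** This check did not go as expected. The handle sprang back about 14° and the nut relaxed about 4.5°.
- **Second release:** I pushed it up again to about 8–9 N and let go slowly. The nut came back to the same angle, so it seems to rest stably there.
- **Remaining tightness:** I put the seal contact about 7° before that resting angle, so it should still press with well over 4 N. I estimated this from angles and did not measure the force.
- **Let go and bystanders:** The gripper was clear of everything at 27 cm, with about 0 N at the wrist. The scene picture after the first release showed the bystanders in view in place; I took no full picture after the second.

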